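# Tap the chocolate egg to the middle of its stand

### The job

Two footed chocolate eggs are on show, each on its own little wooden stand; one has slipped away from the middle. With the fingertips, gently nudge that egg along its stand, without pinching, lifting or tipping it, until it stands upright in the middle with its foot inside the brass ring. Leave the other egg and everything else where they are.

Things in the scene. Friction and masses are not known exactly. Their poses are not given: they have to be found in the camera images.
- egg: The egg to be centred. Loose chocolate egg on a round foot, one rigid piece, 62 mm tall, about 60 g. Foot 44 mm across (3 to 10 mm up) but bearing on only 32 mm, so it wobbles; egg 38 mm across, widest 34 mm up. Pushed low on the foot it slides, pushed high it tends to tip. Origin: centre of its underside; z up. Starts 24 to 34 mm off the middle, in any direction.
- plinth_centre (a point): Middle of the top surface of the stand under the egg to be centred (60 mm above the table). Fixed turned wooden stand: round foot 64 mm across, thin stem, flat round top 100 mm across with a thin flush brass ring (58 mm across inside) round its middle.
- model_egg: The other egg, of the same shape and size as the first, already in the middle of its stand; to be left alone. Origin at the centre of its underside.
- model_plinth_centre (a point): Middle of the top surface of the other stand, same shape and height as the first.
- tin: Bystander: round tin, 68 mm across, 91 mm tall, standing; origin at the centre of its underside.
- gift: Bystander: wrapped cube-like box, 64x64x56 mm; origin at the centre of its underside.
- date_stamp: Bystander: wooden hand stamp, 30x50x68 mm, standing; origin at the centre of its underside.
- dome_chocolate: Bystander: dome-shaped chocolate with a nut, 36 mm across, 27 mm tall; origin at the centre of its underside.
- bar_chocolate: Bystander: rounded bar chocolate, 26x56x27 mm, lying on the table; origin at the centre of its underside.
- tape: Bystander: roll of tape lying flat, 77 mm across, 19 mm tall; origin at the centre of its underside.
- pencil: Bystander: pencil lying on the table, 136 mm long (its y axis), 8 mm thick; origin at the middle of its underside.
There are look-alikes about, which are no part of the job. Leave any turquoise look-alike of the egg alone.

How it is judged (in metres and radians):
On the way:
1. the fingers touch the egg that has slipped (contact force between the fingers and egg above 0.03 N).
At the end, for the whole second after the job is handed in: The egg stands upright (within about 5 degrees) and at rest on its own stand, its middle within 7 mm of the middle of the stand, so that its foot is inside the brass ring. The other egg is within 6 mm of where it was and upright, and every other thing within 12 mm of where it was (horizontal distance between egg and plinth_centre below 0.007 m and angle between each of egg, model_egg's own z axis and vertical below 0.08 rad and z of egg in the frame of plinth_centre between -0.003 and 0.003 m and linear speed of egg below 0.01 m/s and angular speed of egg below 0.1 rad/s and distance of model_egg from where it was at the start of the episode below 0.006 m and distance of each of tin, gift, date_stamp, dome_chocolate, bar_chocolate, tape, pencil from where it was at the start of the episode below 0.012 m); the robot touches nothing.
It fails at once if the egg is tipped by more than about 20 degrees (angle between egg's own z axis and vertical above 0.35 rad).
It fails at once if the egg is lifted 8 mm or more off its stand (z of egg in the frame of plinth_centre above 0.008 m).
It fails at once if the egg is knocked off its stand (z of egg in the frame of plinth_centre below -0.01 m).
It fails at once if the egg is pinched or pushed with more than 8 N (contact force between any of the arm, the fingers and egg above 8 N).
It fails at once if the other egg is moved by more than 6 mm, or another thing by more than 12 mm (distance of model_egg from where it was at the start of the episode above 0.006 m or distance of any of tin, gift, date_stamp, dome_chocolate, bar_chocolate, tape, pencil from where it was at the start of the episode above 0.012 m).
It also fails if it takes over 48 s, if anything falls off the work surface, if the arm or the gripper's body presses on something with over 40 N, if the wrist force passes 120 N, or if a joint passes its speed limit or range.

### The arm

A 6-joint arm with a two-finger parallel gripper is mounted at the origin on a cart in front of the work surface, level with it; the furniture and walls round the work are solid. World frame = base frame: x ahead of the robot, y to its left, z up, the work surface at z = 0. Lengths are in m, angles in degrees, forces in N, time in s.
With the tool pointing down it reaches from about 0.425 to 0.95 m from the base axis. Payload 14.7 kg.
Tool frame: the origin (TCP) lies on the centre line of the jaws, within the pads' length; the fingertips stand 22 mm ahead of it and the grasp point (between the pads) lies 3 mm ahead of it; z points along the fingers, y is the line along which they close (so a half turn about z gives the same grasp; the last joint's range is limited). The gripper opens to 85 mm and grips with 20 to 120 N. Pads are 22 mm wide; open, the fingers measure 114 mm over their backs; the gripper's body (76 mm by 85 mm) begins 54 mm behind the grasp point. The pads swing forward as they close: fully open they stand 13 mm farther back than shut.
Start: joints at [-74.633, 27.513, 91.461, -0, 61.026, -2.67], TCP at [0.201, -0.618, 0.253] pointing down, gripper open.
Joint ranges: [-157.49, 157.49], [-46.99, 117.5], [13.45, 153.17], [-89.5, 269.5], [5.16, 153.95], [-167.48, 167.48]. Speed limits (degrees/s): [108.29, 108.29, 136.94, 172.46, 172.46, 172.46].

### API

Orientations are given as a 3x3 rotation matrix whose columns are the frame's x, y, z axes.
In Python, from station import r gives the robot as it stands.
- The arm moves only by the tool jog_arm, never from a script. Its argument "plan" is a list of rows, each a list of 6 numbers: the shift along the tool's x, y, z in cm, then the turn, a rotation vector about the tool's x, y, z in units of 6 degrees (1.0 is 6 degrees). In form: [[dx, dy, dz, wx, wy, wz], ...]. A call has 1 to 8 rows; each row is the pose to reach, as a shift and turn from the pose commanded when the call began, along the tool's axes at that moment; what a row does not reach only later rows make up. A row lasts 1/8 s, in which the tool goes at most 62.5 mm and 10.7 degrees, less where a joint would pass 70% of its speed; a pose out of reach is approached as far as the arm can. A call with a gripper value outside its range is refused whole. "grip" is the opening in per cent of the stroke, from 0 (shut) to 100 (fully open), set as the call begins (left out, the last holds). The fingers move at their own pace and stop on an object; "newtons" is the grip in N (left out, the last holds). Time passes only in rows, so rows that repeat a pose let the fingers close. It gives the time, the measured TCP pose, the force, the opening and the grip force at its end, in the units of the state.
- r.observe(): the state, without advancing time (a new reading comes with each control period).
- r.camera(name): name is "scene" or "top" or "wrist"; returns the picture (420x560x3 uint8, red, green, blue); there is no depth.
- r.camera_model(name): a dict with "intrinsics" (3x3 intrinsics, pixels), "rvec" (rotation vector, rad) and "tvec" (3), from world to camera coordinates, as OpenCV has them. Camera axes: x right, y down, z forward; pixel columns grow to the right and rows downward; lengths in m; the calibration is good to about 2 mm. A picture is of the moment at which its call begins: read the wrist's pose just before it. camera_model takes no time and is no camera call; for the wrist camera it gives the pose at the moment of the call.
- r.hand_in(): hands the job in; it is judged then, once.
The state is a dict: "clock": time; "joint_pos": joint angles; "joint_velocities": joint speeds; "joint_torque": joint torques, N m; "eef_pos": TCP position; "tcp_rot": TCP orientation; "ft_force": force on the tool from outside, world axes, zero at the start; "ft_torque": the same for the moment, N m; "width": finger opening in m; "grip_force": force on a finger pad.
Only numpy, scipy, OpenCV 4.12 (cv2) and the standard library are available. Lean on these libraries where they do the work, as an engineer would, in place of code of your own. Each camera call takes 0.05 s, during which the arm holds its last target. There are 200 camera calls.

## Working session

There is one attempt and no reset: what is moved stays moved. The work goes in short steps, Python scripts to look and compute and a tool call to move; the robot and the scene stay as the last step left them, time stands still between calls to the robot, and variables do not carry over. Pictures are saved under pics/ and viewed, at most 10 in all, crops included, and the job is handed in when it is done.

Besides the shell and the picture viewer there is one more tool, called after "Emit:" in YAML: its name, and indented under it one key for each argument. jog_arm: Moves the arm, as the interface text tells. Its arguments: {"type":"object","properties":{"plan":{"type":"array","items":{"type":"array","items":{"type":"number"}}},"grip":{"type":"number"},"newtons":{"type":"number"}},"required":["plan"]}

```bash
mkdir -p pics; python3 - <<'E'
from station import r
import cv2,numpy as np
a=r.camera("scene");b=r.camera("top")
cv2.imwrite("pics/scene.png",a[:,:,::-1]);cv2.imwrite("pics/top.png",b[:,:,::-1])
for n in("scene","top"):
    m=r.camera_model(n);R=cv2.Rodrigues(np.array(m["rvec"]))[0];print(n,m["intrinsics"],R.round(3),(-R.T@np.array(m["tvec"]).ravel()).round(3))
o=r.observe();print(o)
E
```

```text
scene [[531.9131983    0.         283.68547341]
 [  0.         531.9131983  212.22342802]
 [  0.           0.           1.        ]] [[-0.738 -0.675  0.004]
 [-0.301  0.324 -0.897]
 [ 0.604 -0.663 -0.442]] [-0.36   1.136  0.755]
top [[540.0704176    0.         280.32043952]
 [  0.         540.0704176  210.27309225]
 [  0.           0.           1.        ]] [[-0.388 -0.922 -0.003]
 [-0.899  0.379 -0.221]
 [ 0.205 -0.083 -0.975]] [0.203 0.266 1.836]
{'clock': 0.1, 'joint_pos': array([-7.46334079e+01,  2.75462545e+01,  9.14912943e+01, -1.35276916e-03,
        6.10272024e+01, -2.67131704e+00]), 'joint_velocities': array([-0.05757915, -0.11052825, -0.02789067,  0.01680706, -0.01392103,
        0.03042368]), 'joint_torque': array([ 6.99181473e-04, -9.52259231e+01, -4.31041789e+01, -9.22158188e-05,
        5.37871878e-03,  1.43684224e-05]), 'eef_pos': array([ 0.20117234, -0.61770348,  0.25272914]), 'tcp_rot': array([[ 9.50848310e-01,  3.09656889e-01, -3.19392623e-04],
       [ 3.09657052e-01, -9.50847693e-01,  1.08424716e-03],
       [ 3.20508652e-05, -1.12985676e-03, -9.99999361e-01]]), 'ft_force': array([ 0.67079254,  0.11392158, -0.42187966]), 'ft_torque': array([-0.00614728,  0.02370578, -0.02214508]), 'grip_force': 0.0, 'width': 0.08515318763069635}
```

View pics/scene.png

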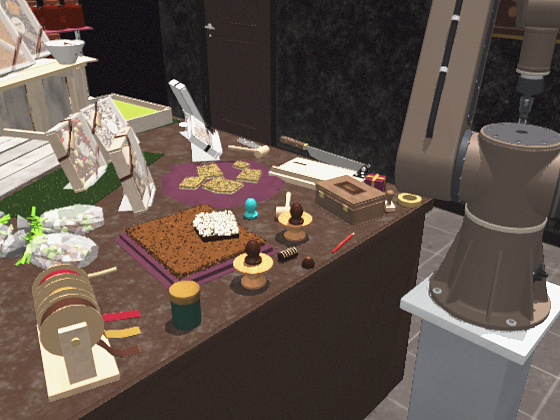

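View pics/top.png

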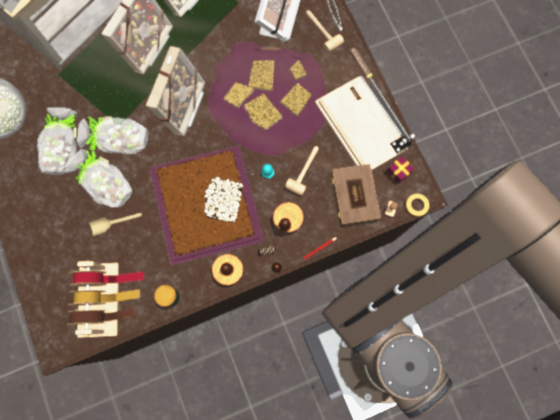

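Candidates: dark egg at top (285,225) on the stand at (288,217), dark egg at (227,269) on the stand at (228,270), the turquoise look-alike at (268,171), and the dome chocolate at (276,267). The egg at (285,225) looks off-centre, so I'll check it with a crop.

```bash
python3 - <<'E'
import cv2,numpy as np
a=cv2.imread("pics/scene.png");b=cv2.imread("pics/top.png")
k=lambda i,s:cv2.resize(i,s,interpolation=cv2.INTER_CUBIC)
cv2.imwrite("pics/crop.png",np.hstack([k(b[195:295,200:310],(440,400)),k(a[195:295,225:315],(360,400))]))
E
```

```text
(no output)
```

View pics/crop.png

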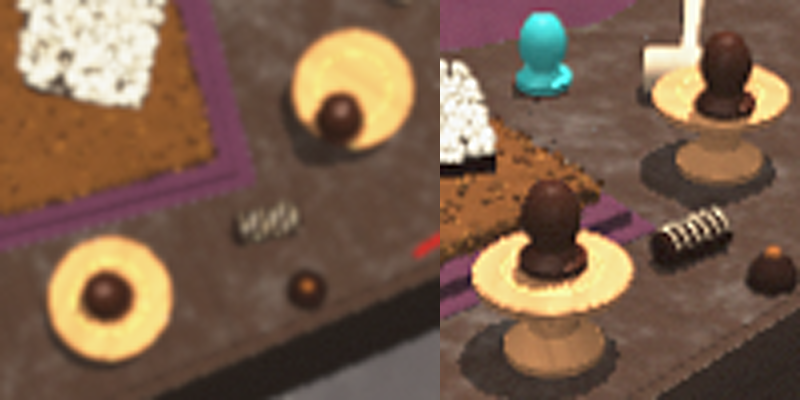

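The egg at top crop (340,118), i.e. full (285,225), has slipped towards the robot side of its stand. The other egg is centred, and the turquoise one is left alone. Next I'll measure.

```bash
cat > h.py <<'E'
import cv2,numpy as np
from station import r
def ray(m,p,z):
    R=cv2.Rodrigues(np.array(m["rvec"]))[0];C=-R.T@np.array(m["tvec"]).ravel()
    d=R.T@np.linalg.inv(m["intrinsics"])@np.array([p[0],p[1],1.]);return C+d*(z-C[2])/d[2]
def hull(mask,lo=200):
    out=[]
    for c in cv2.findContours(mask,cv2.RETR_EXTERNAL,cv2.CHAIN_APPROX_NONE)[0]:
        if cv2.contourArea(c)>lo: out.append(cv2.convexHull(c))
    return out
E
python3 - <<'E'
from h import *
m=r.camera_model("top");b=cv2.imread("pics/top.png")
h=cv2.cvtColor(b,cv2.COLOR_BGR2HSV)
for x0,y0,x1,y1 in((262,195,312,240),(205,250,248,292)):
    s=np.zeros(b.shape[:2],np.uint8);s[y0:y1,x0:x1]=1
    pl=s*((h[...,2]>170)&(h[...,1]>60)).astype(np.uint8)
    for c in hull(pl):
        e=cv2.fitEllipse(c);print("plate",e,ray(m,e[0],.06).round(4))
        inside=np.zeros_like(s);cv2.fillConvexPoly(inside,c,1)
        dk=inside*(b[...,2]<120).astype(np.uint8);M=cv2.moments(dk,True);p=(M["m10"]/M["m00"],M["m01"]/M["m00"]);print("egg",M["m00"],p,ray(m,p,.09).round(4))
for n,p,z in(("tape",(417,205),.02),("gift",(401,169),.05),("box",(357,194),.06),("dome",(276,267),.02),("bar",(266,250),.02),("pencil1",(305,258),0),("pencil2",(336,238),0),("stamp",(391,209),.06),("tin",(165,296),.09),("mallet",(297,186),.02),("turq",(268,171),.04),("marsh",(240,205),.04)):print(n,ray(m,p,z).round(3))
E
```

```text
plate ((287.97808837890625, 216.54476928710938), (29.492046356201172, 30.164573669433594), 105.57398986816406) [0.5454 0.0996 0.06  ]
egg 88.0 (284.40909090909093, 224.26136363636363) [0.5203 0.1234 0.09  ]
plate ((227.09996032714844, 269.01043701171875), (30.506315231323242, 31.226804733276367), 75.05481719970703) [0.4608 0.3533 0.06  ]
egg 102.0 (226.41176470588235, 269.0098039215686) [0.4573 0.3539 0.09  ]
tape [ 0.417 -0.33   0.02 ]
gift [ 0.55  -0.326  0.05 ]
box [ 0.526 -0.147  0.06 ]
dome [0.409 0.201 0.02 ]
bar [0.475 0.21  0.02 ]
pencil1 [0.401 0.097 0.   ]
pencil2 [ 0.423 -0.029  0.   ]
stamp [ 0.434 -0.231  0.06 ]
tin [0.453 0.567 0.09 ]
mallet [0.641 0.024 0.02 ]
turq [0.725 0.098 0.04 ]
marsh [0.65  0.233 0.04 ]
```

Emit:
jog_arm:
  plan:
    - [37,-23.5,-2,0,0,-7.5]
    - [37,-23.5,-2,0,0,-7.5]
    - [37,-23.5,-2,0,0,-7.5]
    - [37,-23.5,-2,0,0,-7.5]
    - [37,-23.5,-2,0,0,-7.5]
    - [37,-23.5,-2,0,0,-7.5]
    - [37,-23.5,-2,0,0,-7.5]
    - [37,-23.5,-2,0,0,-7.5]
  grip: 28

```text
clock: 1.1
eef_pos: [0.4825, -0.2767, 0.2733]
tcp_rot: [[0.449, 0.893, 0.0], [0.893, -0.449, 0.001], [0.001, 0.0, -1.0]]
ft_force: [-1.1, -0.5, -0.1]
width: 0.0241
grip_force: 0.0
```

Emit:
jog_arm:
  plan:
    - [38.5,-19.5,0,0,0,-11.8]
    - [38.5,-19.5,0,0,0,-11.8]
    - [38.5,-19.5,0,0,0,-11.8]
    - [38.5,-19.5,0,0,0,-11.8]
    - [38.5,-19.5,0,0,0,-11.8]
    - [38.5,-19.5,0,0,0,-11.8]
    - [38.5,-19.5,0,0,0,-11.8]
    - [38.5,-19.5,0,0,0,-11.8]

```text
clock: 2.1
eef_pos: [0.4808, 0.1542, 0.2731]
tcp_rot: [[-0.696, 0.718, -0.0], [0.718, 0.696, 0.0], [0.0, 0.0, -1.0]]
ft_force: [-0.5, -0.2, 0.0]
width: 0.0241
grip_force: 0.0
```

```bash
python3 - <<'E'
from h import *
o=r.observe();print(o["eef_pos"],o["tcp_rot"].round(3))
m=r.camera_model("wrist");R=cv2.Rodrigues(np.array(m["rvec"]))[0];print(m["intrinsics"][0][0],R.round(2),-R.T@np.array(m["tvec"]).ravel())
cv2.imwrite("pics/w1.png",r.camera("wrist")[:,:,::-1]); np.save("w1.npy",m,allow_pickle=True)
E
```

```text
[0.48083164 0.15418248 0.27308043] [[-0.696  0.718 -0.   ]
 [ 0.718  0.696  0.   ]
 [ 0.     0.    -1.   ]]
366.6057627079326 [[ 0.72  0.7  -0.  ]
 [ 0.67 -0.69  0.26]
 [ 0.18 -0.19 -0.96]] [0.43373047 0.20161219 0.39413467]
```

View pics/w1.png

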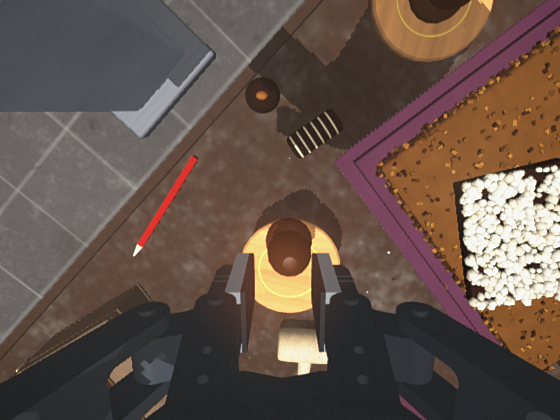

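Wrist view: slipped egg at about (290,245) on its stand at (290,265), and the foot's rim shows behind at (290,222). The mallet, pencil and bar are clear of the fingers. I'll fit the plate and foot circles next.

```bash
python3 - <<'E'
from h import *
m=np.load("w1.npy",allow_pickle=True).item();b=cv2.imread("pics/w1.png");h=cv2.cvtColor(b,cv2.COLOR_BGR2HSV)
pl=((h[...,2]>150)&(h[...,1]>70)&(h[...,0]<28)&(h[...,0]>8)).astype(np.uint8)
s=np.zeros_like(pl);s[205:320,235:345]=1;pl*=s
v=b[200:320,230:350].copy();v[pl[200:320,230:350]>0]//=2
cv2.imwrite("pics/w1c.png",np.hstack([cv2.resize(x,(400,400),interpolation=cv2.INTER_NEAREST) for x in(b[200:320,230:350],v)]))
E
```

```text
(no output)
```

View pics/w1c.png

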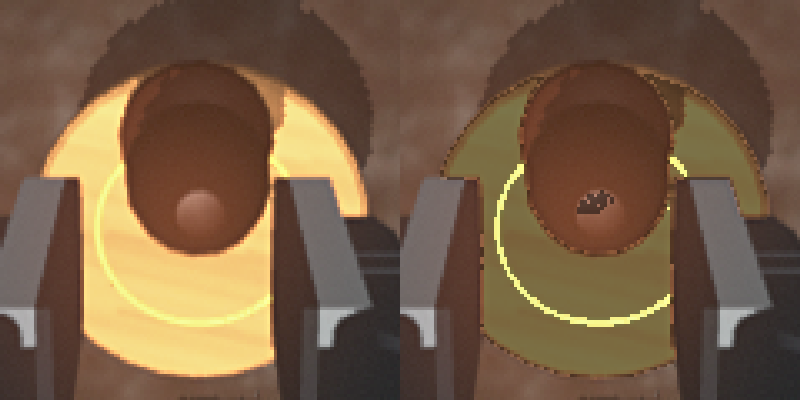

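```bash
cat >> h.py <<'E'
from scipy.optimize import least_squares
def circ(P,rad=None):
    P=np.array(P)[:,:2]
    f=lambda q:np.hypot(*(P-q[:2]).T)-(rad if rad else q[2])
    q=least_squares(f,[*P.mean(0)]+([] if rad else [.025]),loss="soft_l1",f_scale=.001)
    return q.x.round(4),np.abs(f(q.x)).mean().round(5)
E
python3 - <<'E'
from h import *
m=np.load("w1.npy",allow_pickle=True).item();b=cv2.imread("pics/w1.png").astype(int)
h=cv2.cvtColor(b.astype(np.uint8),cv2.COLOR_BGR2HSV)
ring=np.zeros(b.shape[:2],bool);w=np.s_[235:300,255:313]
ring[w]=(h[w][...,0]>=27)&(h[w][...,2]>200)
P=[ray(m,(x,y),.06) for y,x in zip(*np.nonzero(ring))]
c,e=circ(P);print("ring",len(P),c,e)
dark=np.zeros(b.shape[:2],np.uint8);dark[215:280,262:318]=(b[215:280,262:318,2]<150)&(b[215:280,262:318,2]>b[215:280,262:318,0]+18)
L=[]
for y in range(222,246,2):
    row=b[y,:,2]; bright=(row>190)
    l=[x for x in range(255,290) if bright[x]]; rr=[x for x in range(290,320) if bright[x] or b[y,x,1]>95]
    L.append((y,max(l) if l else None,min(rr) if rr else None))
print(L)
E
```

```text
ring 189 [0.5433 0.0983 0.0303] 0.00067
[(222, None, 303), (224, 270, 305), (226, 269, 307), (228, 268, 308), (230, 267, 309), (232, 266, 311), (234, 266, 311), (236, 265, 312), (238, 265, 312), (240, 265, 312), (242, 265, 312), (244, 265, 311)]
```

```bash
python3 - <<'E'
from h import *
m=np.load("w1.npy",allow_pickle=True).item()
L=[(224,270,305),(226,269,307),(228,268,308),(230,267,309),(232,266,311),(234,266,311),(236,265,312),(238,265,312)]
px=[(x+s,y) for y,l,q in L for x,s in((l,.5),(q,-.5))]+[(285,219),(290,219),(294,219.5)]
C=np.array([.5433,.0983])
o=r.observe();T=o["tcp_rot"];p=o["eef_pos"]
for z in(.064,.067,.07):
    q,e=circ([ray(m,t,z) for t in px]);print(z,q,e,circ([ray(m,t,z) for t in px],.022))
E=circ([ray(m,t,.067) for t in px],.022)[0]
d=C-E;print("offset",d,np.hypot(*d),np.degrees(np.arctan2(d[1],d[0])))
for n,v in(("egg",E),("ctr",C)):print(n,"tool cm",T.T@(np.r_[v,.06]-p)*100)
E
```

```text
0.064 [0.5212 0.1192 0.0224] 0.0004 (array([0.5208, 0.1197]), np.float64(0.00043))
0.067 [0.5204 0.12   0.0222] 0.0004 (array([0.5202, 0.1202]), np.float64(0.0004))
0.07 [0.5196 0.1207 0.022 ] 0.00039 (array([0.5196, 0.1207]), np.float64(0.00039))
offset [ 0.0231 -0.0219] 0.031831116851282495 -43.472474557787066
egg tool cm [-5.05705911  0.60859395 21.29873721]
ctr tool cm [-8.23704475  0.7496296  21.29823091]
```

Emit:
jog_arm:
  plan:
    - [-0.8,0.6,5,0,0,0]
    - [-0.8,0.6,10,0,0,0]
    - [-0.8,0.6,14,0,0,0]
    - [-0.8,0.6,17,0,0,0]
    - [-0.8,0.6,18.5,0,0,0]
    - [-0.8,0.6,19,0,0,0]
    - [-0.8,0.6,19,0,0,0]
    - [-0.8,0.6,19,0,0,0]

```text
clock: 3.15
eef_pos: [0.4916, 0.15, 0.0843]
tcp_rot: [[-0.693, 0.721, 0.002], [0.721, 0.693, 0.0], [-0.001, 0.001, -1.0]]
ft_force: [-0.7, -0.1, -0.3]
width: 0.0236
grip_force: 0.0
```

```bash
python3 - <<'E'
from h import *
a=r.camera("scene")[:,:,::-1];w=r.camera("wrist")[:,:,::-1]
k=lambda i,s:cv2.resize(i,s,interpolation=cv2.INTER_CUBIC)
cv2.imwrite("pics/w2.png",w)
cv2.imwrite("pics/c2.png",np.hstack([k(a[160:250,255:345].copy(),(400,400)),k(w[150:420,145:415].copy(),(400,400))]))
m=r.camera_model("wrist");np.save("w2.npy",m,allow_pickle=True)
E
```

```text
(no output)
```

View pics/c2.png

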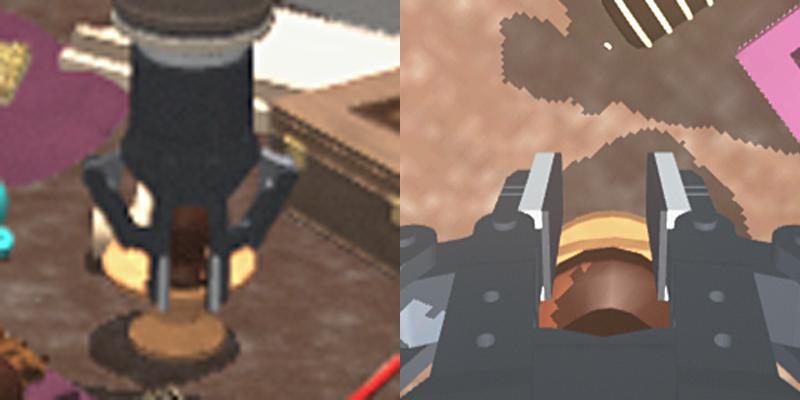

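The fingers straddle the egg from behind, with the tips at the level of the stand's rim and clear of its edge. I'll start the gentle push.

Emit:
jog_arm:
  plan:
    - [-0.4,0,0,0,0,0]
    - [-0.7,0,0,0,0,0]
    - [-0.9,0,0,0,0,0]
    - [-1.05,0,0,0,0,0]
    - [-1.2,0,0,0,0,0]
    - [-1.35,0,0,0,0,0]
    - [-1.5,0,0,0,0,0]
    - [-1.65,0,0,0,0,0]

```text
clock: 4.25
eef_pos: [0.5024, 0.138, 0.0833]
tcp_rot: [[-0.693, 0.721, -0.0], [0.721, 0.693, 0.0], [0.0, -0.0, -1.0]]
ft_force: [-1.2, 0.3, -0.1]
width: 0.0238
grip_force: 0.2
```

```bash
python3 - <<'E'
from h import *
o=r.observe();print(o["eef_pos"],o["ft_force"])
a=r.camera("scene")[:,:,::-1];w=r.camera("wrist")[:,:,::-1]
k=lambda i,s:cv2.resize(i,s,interpolation=cv2.INTER_CUBIC)
cv2.imwrite("pics/c3.png",np.hstack([k(a[160:250,255:345].copy(),(400,400)),k(w[150:420,145:415].copy(),(400,400))]))
E
```

```text
[0.50244029 0.13796856 0.08330244] [-1.20473565  0.29113777 -0.10348678]
```

View pics/c3.png

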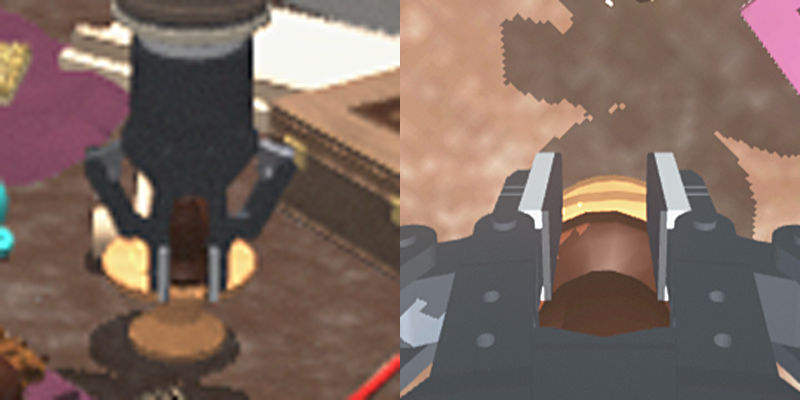

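Contact is made, and the egg is upright and sliding in the cradle between the fingers. I'll continue.

Emit:
jog_arm:
  plan:
    - [-0.15,0,0,0,0,0]
    - [-0.3,0.02,0,0,0,0]
    - [-0.45,0.04,0,0,0,0]
    - [-0.6,0.06,0,0,0,0]
    - [-0.75,0.08,0,0,0,0]
    - [-0.9,0.1,0,0,0,0]
    - [-1.05,0.12,0,0,0,0]
    - [-1.2,0.14,0,0,0,0]

```text
clock: 5.35
eef_pos: [0.5118, 0.1303, 0.0833]
tcp_rot: [[-0.693, 0.721, -0.0], [0.721, 0.693, 0.0], [0.0, -0.0, -1.0]]
ft_force: [-0.5, -0.1, 0.4]
width: 0.0243
grip_force: 0.2
```

Emit:
jog_arm:
  plan:
    - [-0.15,0,0,0,0,0]
    - [-0.3,0.02,0,0,0,0]
    - [-0.45,0.04,0,0,0,0]
    - [-0.6,0.06,0,0,0,0]
    - [-0.75,0.06,0,0,0,0]
    - [-0.9,0.06,0,0,0,0]
    - [-1.05,0.06,0,0,0,0]
    - [-1.2,0.06,0,0,0,0]

```text
clock: 6.35
eef_pos: [0.5205, 0.122, 0.0833]
tcp_rot: [[-0.693, 0.721, 0.0], [0.721, 0.693, -0.0], [-0.0, 0.0, -1.0]]
ft_force: [0.0, 0.7, -0.5]
width: 0.0241
grip_force: 0.2
```

Emit:
jog_arm:
  plan:
    - [-0.1,0,0,0,0,0]
    - [-0.2,0,0,0,0,0]
    - [-0.2,0,0,0,0,0]
    - [0,0,0,0,0,0]
    - [0.6,0,0,0,0,0]
    - [1.6,0,0,0,0,0]
    - [2.8,0,0,0,0,0]
    - [4,0,0,0,0,0]

```text
clock: 7.35
eef_pos: [0.492, 0.1517, 0.0833]
tcp_rot: [[-0.693, 0.721, -0.0], [0.721, 0.693, 0.0], [0.0, -0.0, -1.0]]
ft_force: [0.1, 0.1, 0.8]
width: 0.0241
grip_force: 0.0
```

Emit:
jog_arm:
  plan:
    - [0,0,-4,0,0,0]
    - [0,0,-10,0,0,0]
    - [0,0,-15,0,0,0]
    - [0,0,-18.8,0,0,0]
    - [0,0,-18.8,0,0,0]
    - [0,0,-18.8,0,0,0]

```text
clock: 8.1
eef_pos: [0.4921, 0.1512, 0.2708]
tcp_rot: [[-0.693, 0.721, -0.0], [0.721, 0.693, -0.0], [0.0, -0.0, -1.0]]
ft_force: [1.0, 0.1, 0.0]
width: 0.0239
grip_force: 0.0
```

```bash
python3 - <<'E'
from h import *
o=r.observe();print(o["eef_pos"]);m=r.camera_model("wrist");np.save("w3.npy",m,allow_pickle=True)
w=r.camera("wrist")[:,:,::-1].copy();cv2.imwrite("pics/w3.png",w)
R=cv2.Rodrigues(np.array(m["rvec"]))[0]
u=cv2.projectPoints(np.array([[.5433,.0983,.06]]),R,np.array(m["tvec"]),np.array(m["intrinsics"]),None)[0].ravel().astype(int);print(u)
x,y=max(u[0]-60,0),u[1]-60;print(x,y)
cv2.imwrite("pics/w3c.png",cv2.resize(w[y:y+120,x:x+120],(600,600),interpolation=cv2.INTER_NEAREST))
E
```

```text
[0.49210886 0.15118021 0.27079184]
[283 259]
223 199
```

View pics/w3c.png

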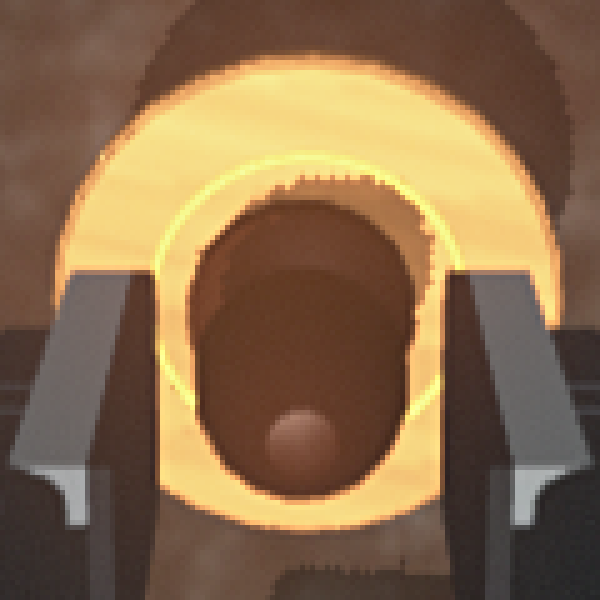

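The egg is upright with its foot inside the brass ring. I'll measure the remaining error.

```bash
python3 - <<'E'
from h import *
m=np.load("w3.npy",allow_pickle=True).item();b=cv2.imread("pics/w3.png").astype(int);h=cv2.cvtColor(b.astype(np.uint8),cv2.COLOR_BGR2HSV)
w=np.s_[225:285,250:318];ring=np.zeros(b.shape[:2],bool);ring[w]=(h[w][...,0]>=27)&(h[w][...,2]>200)
C=circ([ray(m,(x,y),.06) for y,x in zip(*np.nonzero(ring))]);print("ring",ring.sum(),C)
px=[]
for y in range(242,262,2):
    g=b[y,:,2];l=max(x for x in range(250,283) if g[x]>185);q=min(x for x in range(284,312) if g[x]>150);px+=[(l+.5,y),(q-.5,y)]
px+=[(280,239),(284,239),(288,239)];print(px)
for z in(.064,.067,.07):print(z,circ([ray(m,t,z) for t in px],.022))
for c in hull(((h[...,2]>170)&(h[...,1]>70)&(h[...,0]<35)).astype(np.uint8)[200:310,230:340],2000):pass
P=[]
for y in range(214,250,2):
    x=[x for x in range(230,340) if b[y,x,2]>170 and h[y,x,0]<35 and h[y,x,1]>70];P+=[ray(m,(x[0],y),.06),ray(m,(x[-1],y),.06)]
print("plate",circ(P,.05))
E
```

```text
ring 196 (array([0.5434, 0.0986, 0.0305]), np.float64(0.00049))
[(269.5, 242), (296.5, 242), (267.5, 244), (298.5, 244), (265.5, 246), (300.5, 246), (263.5, 248), (302.5, 248), (262.5, 250), (303.5, 250), (261.5, 252), (304.5, 252), (261.5, 254), (305.5, 254), (260.5, 256), (305.5, 256), (260.5, 258), (305.5, 258), (260.5, 260), (305.5, 260), (280, 239), (284, 239), (288, 239)]
0.064 (array([0.5416, 0.099 ]), np.float64(0.00023))
0.067 (array([0.541 , 0.0997]), np.float64(0.00025))
0.07 (array([0.5403, 0.1004]), np.float64(0.00029))
plate (array([0.5435, 0.0986]), np.float64(0.00042))
```

The egg is about 2.6 mm from the middle (the limit is 7 mm), upright, and the arm is clear.

```bash
python3 -c "
from station import r
print(r.hand_in())"
```

```text
the job is handed in; nothing more can be done
None
```

I nudged the slipped egg to about 2.6 mm from the middle of its stand, upright with its foot inside the brass ring, and handed the job in at about 8 s; I kept the arm clear of the other things but did not re-measure them.

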